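Seat the green trimming chuck on the pottery wheel's pins

TASK

Fit the green-and-cream trimming chuck onto the small pottery wheel: pick it up, turn it so that the two holes in its wooden bat match the two brass pins on the metal wheel head, and lower it (do not drop it) until the bat lies flat and fully home on the head, then let go and move clear. Leave the brown and the blue chucks where they stand.

Things in the scene. Friction and masses are not known exactly. Their poses are not given: they have to be found in the camera images.
- green_chuck_center (a point): green chuck, loose, one piece, 0.25-0.5 kg, 87 mm tall. Foot: plywood bat 90 (x) by 140 (y) by 12 mm thick, two 26 mm through holes on its y axis, 50 mm each side of centre. On it a round ceramic column: flared foot 68 mm wide, then a 50 mm cylinder from 31 mm up to the top (green below, cream above, green disc on top). Site: centre, 43.5 mm above underside; z up; half a turn fits the same
- brown_chuck_center (a point): bystander: brown-and-cream chuck, same shape, size, point and axes as the green one (brown where that is green), loose
- blue_chuck_center (a point): bystander: blue-and-cream chuck, same shape, size, point and axes as the green one (blue where that is green), loose
- wheel_seat (a point): centre of the flat top of the pottery wheel's dark steel head (180 mm across, fixed, does not turn), 110 mm above the table, on a white housing 220 by 240 mm. Two brass pins stand on it on the point's y axis, 50 mm each side of centre: 20 mm tall, 14 mm wide for the lowest 8 mm, tapering to 6 mm. z up. A chuck fully home has its centre 43.5 mm above this point, y axes parallel either way round
There are look-alikes about, which are no part of the job. What is shaped like the part that bears green_chuck_center but orange or red is not meant.

How it is judged:
At the end, for the whole second after the job is handed in: The green chuck sits on the wheel head with both pins in its holes: centre within 12 mm of the head's axis, bat flat on the head (height within about 4 mm, tilt under 0.06 rad), hole line within 0.2 rad of the pin line; released; brown and blue chucks within 30 mm of where they stood (horizontal distance between green_chuck_center and wheel_seat below 0.012 m and z of green_chuck_center in the frame of wheel_seat between 0.04 and 0.0475 m and angle between the y axis of green_chuck_center and the y axis of wheel_seat, either way round below 0.2 rad and angle between green_chuck_center's own z axis and vertical below 0.06 rad and distance of each of brown_chuck_center, blue_chuck_center from where it was at the start of the episode below 0.03 m); the robot touches nothing.
It fails at once if the green chuck is dropped (falls free from more than about 28 mm) (contact force between the fingers and green_chuck below 0.2 N and linear speed of green_chuck above 0.75 m/s).
It fails at once if the brown or the blue chuck is moved by more than 30 mm (distance of any of brown_chuck_center, blue_chuck_center from where it was at the start of the episode above 0.03 m).
It also fails if it takes over 38 s, if anything falls off the work surface, if the arm or the gripper's body presses on something with over 40 N, if the wrist force passes 120 N, or if a joint passes its speed limit or range.

ROBOT

A 6-joint arm with a two-finger parallel gripper is mounted at the origin on the work surface. World frame = base frame: x ahead of the robot, y to its left, z up, the work surface at z = 0. Lengths are in m, angles in rad, forces in N, time in s.
With the tool pointing down it reaches from about 0.35 to 0.85 m from the base axis. Payload 8.1 kg.
Tool frame: the origin (TCP) lies on the centre line of the jaws, within the pads' length; the fingertips stand 11 mm ahead of it and the grasp point (between the pads) lies 8 mm behind it; z points along the fingers, y is the line along which they close (so a half turn about z gives the same grasp; the last joint's range is limited). The gripper opens to 85 mm and grips with 20 to 120 N. Pads are 22 mm wide; open, the fingers measure 114 mm over their backs; the gripper's body (76 mm by 85 mm) begins 54 mm behind the grasp point. The pads swing forward as they close: fully open they stand 13 mm farther back than shut.
Start: joints at [-1.33, 0.13, 1.488, -0, 1.523, -0.085], TCP at [0.192, -0.568, 0.242] pointing down, gripper open.
Joint ranges: [-2.96, 2.96], [-0.89, 2.26], [0.02, 2.5], [-1.34, 4.48], [0, 2.73], [-2.66, 2.66]. Speed limits (rad/s): [2.39, 2.39, 2.79, 3.14, 3.14, 3.14].

INTERFACE

Orientations are given as a unit quaternion [w, x, y, z].
In Python, from workcell import robot, vision, sign_off, telemetry gives the robot as it stands. Calls block until the motion is done:
- robot.move_ptp(position, orientation): joint-space move of the TCP to a pose.
- robot.movel(position, rate=0.15, frame=None, f_stop=None): straight line of the TCP; frame=None keeps the orientation; rate is the mean speed in m/s. With f_stop (N) it stops when the force on the tool has changed by that much, and returns True; else False.
- robot.set_joints(angles): joint-space move.
- robot.grip(opening, grasp_force=None): finger opening in m; grasp_force is the grip in N (None keeps the last); returns when the fingers have stopped.
- robot.pause(seconds).
- robot.ik(position, orientation): joint angles nearest the present ones, or None.
- vision.get_image(name): name is "scene" or "top"; returns the picture (420x560x3 uint8, red, green, blue); there is no depth.
- vision.camera_info(name): a dict with "K" (3x3 intrinsics, pixels), "origin" and "orientation" of the camera in the world. Camera axes: x right, y up, looking along -z (the intrinsics and any distortion apply to the point x, -y, -z); pixel columns grow to the right and rows downward; lengths in m; the calibration is good to about 2 mm. A picture is of the moment at which its call begins. camera_info takes no time and is no camera call.
A pose or a line that the arm cannot do raises robot.IKError and nothing moves.
- sign_off(): hands the job in; it is judged then, once.
Readings, each from a call of its own:
- telemetry.read_clock(): time.
- telemetry.read_joint_pos(): joint angles.
- telemetry.read_qd(): joint speeds.
- telemetry.read_joint_torque(): joint torques, N m.
- telemetry.read_tcp_pos(): TCP position.
- telemetry.read_tool_rot(): TCP orientation.
- telemetry.read_contact_force(): force on the tool from outside, world axes, zero at the start.
- telemetry.read_moment(): the same for the moment, N m.
- telemetry.read_finger_gap(): finger opening in m.
- telemetry.read_gripper_force(): force on a finger pad.
Only numpy, scipy, OpenCV 4.12 (cv2) and the standard library are available. Lean on these libraries where they do the work, as an engineer would, in place of code of your own. Each camera call takes 0.05 s, during which the arm holds its last target. There are 200 camera calls.

## Working session

There is one attempt and no reset: what is moved stays moved. The work goes in short steps, each a Python script; the robot and the scene stay as the last script left them, time stands still between calls to the robot, and variables do not carry over. Pictures are saved under pics/ and viewed, at most 10 in all, crops included, and the job is handed in when it is done.

```bash
mkdir -p pics; python3 - <<'E'
from workcell import robot, vision, telemetry
import cv2
for n in("scene","top"):
    im=vision.get_image(n); cv2.imwrite(f"pics/{n}0.png",cv2.resize(im[:,:,::-1],(784,588),interpolation=cv2.INTER_CUBIC))
    print(n,vision.camera_info(n))
print(telemetry.read_clock(),telemetry.read_tool_rot())
E
```

```text
scene {'K': array([[389.17651651,   0.        , 284.74394156],
       [  0.        , 389.17651651, 212.05715847],
       [  0.        ,   0.        ,   1.        ]]), 'origin': array([0.96372782, 0.45761922, 1.04072819]), 'orientation': array([0.3175715 , 0.10631771, 0.31608954, 0.8876555 ])}
top {'K': array([[391.54977955,   0.        , 272.90968791],
       [  0.        , 391.54977955, 203.40254989],
       [  0.        ,   0.        ,   1.        ]]), 'origin': array([ 0.36521764, -0.15658751,  1.04577875]), 'orientation': array([ 0.71327139,  0.06078453, -0.045218  , -0.69678153])}
0.1 [-8.19261045e-04  9.86763262e-01  1.62165314e-01 -7.00148423e-05]
```

View pics/scene0.png

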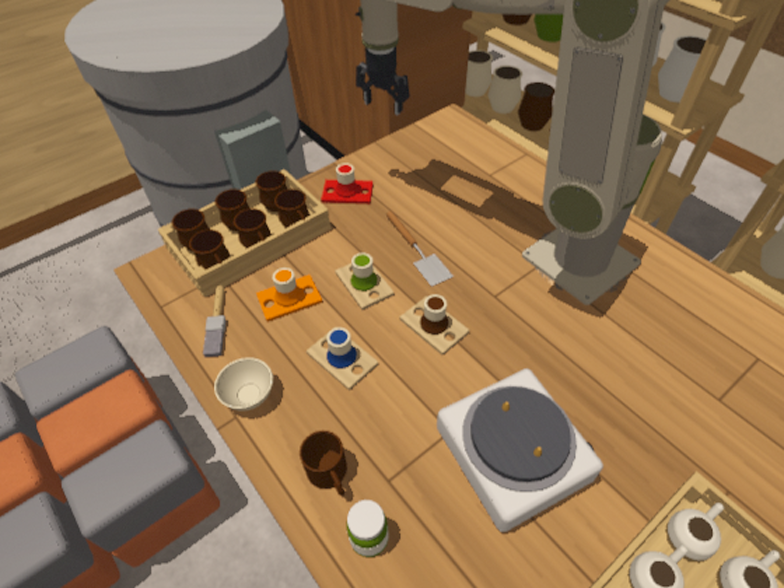

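View pics/top0.png

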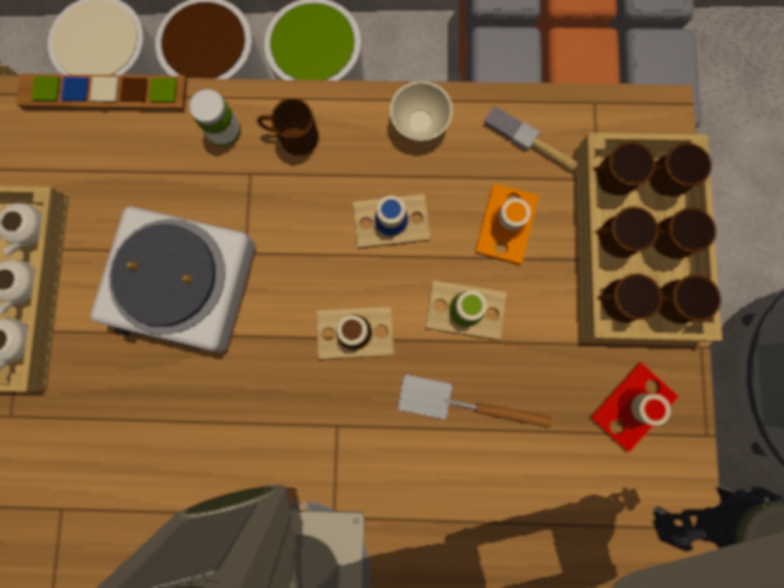

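The pictures show green chuck at about (466,308) in top and (364,278) in scene. The wheel head is at (164,274) in top, with pins at (132,266) and (187,279); brown is near (352,332) and blue near (391,218). Enlarging both.

```bash
cat > h.py <<'E'
import numpy as np, cv2
from scipy.spatial.transform import Rotation as R
from workcell import vision
def cam(n):
    c=vision.camera_info(n); q=c["orientation"]
    return c["K"],np.array(c["origin"]),R.from_quat(np.r_[q[1:],q[0]]).as_matrix()
def unproj(n,uv,z):
    K,o,M=cam(n); d=M@(np.linalg.inv(K)@[uv[0],uv[1],1]*[1,-1,-1])
    return o+d*(z-o[2])/d[2]
def proj(n,p):
    K,o,M=cam(n); c=M.T@(np.array(p)-o); h=K@(c*[1,-1,-1]); return h[:2]/h[2]
def crop(im,u0,v0,w,h,s): return cv2.resize(im[v0:v0+h,u0:u0+w,::-1],None,fx=s,fy=s,interpolation=cv2.INTER_CUBIC)
E
python3 - <<'E'
from h import *
t=vision.get_image("top"); s=vision.get_image("scene")
a=np.hstack([crop(t,298,192,70,56,5),crop(s,235,172,70,56,5)])
b=np.hstack([crop(t,62,140,125,120,3),crop(s,310,262,125,120,3)])
cv2.imwrite("pics/c1.png",a);cv2.imwrite("pics/c2.png",b)
E
```

```text
(no output)
```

View pics/c1.png

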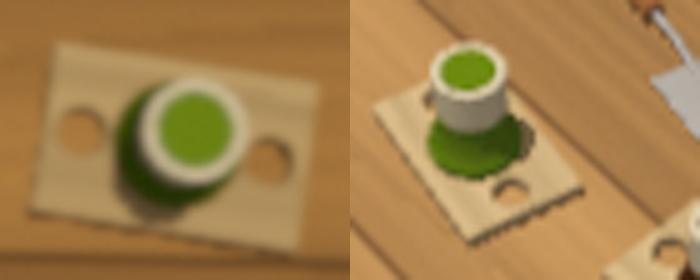

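View pics/c2.png

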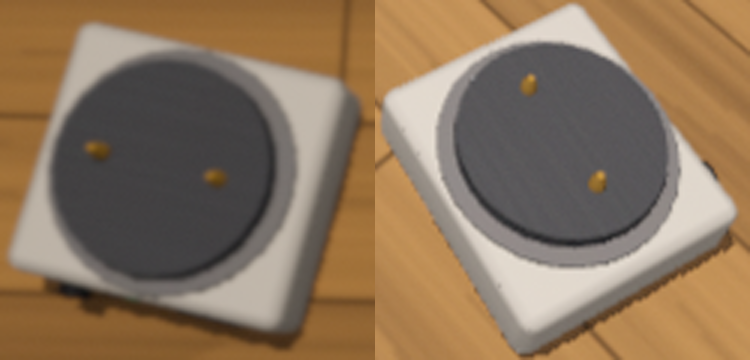

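```bash
python3 - <<'E'
from h import *
np.set_printoptions(precision=4,suppress=True)
f=lambda p,o,s:(np.array(p)+.5)/s-.5+o
T=lambda n,ps,o,s,z:np.array([unproj(n,f(p,o,s),z)[:2] for p in ps])
c=T("top",[(57,43),(320,82),(300,250),(33,210)],(298,192),5,.012)
print("bat",c.mean(0),np.degrees(np.arctan2(*(c[1]-c[0])[::-1])),np.degrees(np.arctan2(*(c[2]-c[3])[::-1])),[np.linalg.norm(c[i]-c[i-1]) for i in range(4)])
print("holes",h:=T("top",[(80,130),(270,161)],(298,192),5,.009),h.mean(0),np.degrees(np.arctan2(*(h[1]-h[0])[::-1])))
print("coltop",T("top",[(194,130)],(298,192),5,.087),T("scene",[(118,71)],(235,172),5,.087))
c=T("scene",[(25,106),(233,188),(122,240)],(235,172),5,.012)
print("bat scene",(c[0]+c[1])/2,np.degrees(np.arctan2(*(c[2]-c[0])[::-1])),np.linalg.norm(c[2]-c[0]),np.linalg.norm(c[2]-c[1]))
for n,o,ps,d in(("top",(62,140),[(97,150),(215,177)],(162,167)),("scene",(310,262),[(153,85),(222,182)],(186,143))):
    p=T(n,ps,o,3,.119);print(n,"pins",p,p.mean(0),np.linalg.norm(p[1]-p[0]),np.degrees(np.arctan2(*(p[1]-p[0])[::-1])),"disc",T(n,[d],o,3,.11))
for n,uv in(("brown",(352,330)),("blue",(391,211)),("orange",(515,213)),("red",(654,408))): print(n,unproj("top",np.array(uv)/1.4,.087 ))
from workcell import telemetry
print(R.from_quat(np.roll(telemetry.read_tool_rot(),-1)).as_matrix())
E
```

```text
bat [ 0.4784 -0.292 ] -97.32535499139459 -97.20086644373639 [np.float64(0.09017644769539519), np.float64(0.14070932318263085), np.float64(0.08987011364784657), np.float64(0.14108797085232344)]
holes [[ 0.4859 -0.2409]
 [ 0.4717 -0.3414]] [ 0.4788 -0.2911] -98.06296977869196
coltop [[ 0.4781 -0.2904]] [[ 0.483  -0.2918]]
bat scene [ 0.483  -0.2894] 82.27598376882922 0.14185338233205358 0.08638772627693564
top pins [[0.5294 0.3012]
 [0.5093 0.2032]] [0.5193 0.2522] 0.10005463457852866 -101.5585386951094 disc [[0.518  0.2509]]
scene pins [[0.5146 0.2025]
 [0.535  0.3003]] [0.5248 0.2514] 0.099841608358235 78.21506925561226 disc [[0.5282 0.256 ]]
brown [ 0.4288 -0.083   0.087 ]
blue [ 0.645  -0.1464  0.087 ]
orange [ 0.6455 -0.3691  0.087 ]
red [ 0.3089 -0.5996  0.087 ]
[[ 0.9474  0.32   -0.0003]
 [ 0.32   -0.9474  0.0011]
 [ 0.0001 -0.0012 -1.    ]]
```

```bash
cat >> h.py <<'E'
def down(psi):
    p=np.radians(psi); y=np.array([np.cos(p),np.sin(p),0]); z=np.array([0,0,-1.])
    return np.roll(R.from_matrix(np.c_[np.cross(y,z),y,z]).as_quat(),1)
E
python3 - <<'E'
from h import *
from workcell import robot, telemetry
g=[.4805,-.291]
for a in(82.4,-97.6):
    for p,d in((g,0),([.522,.252],-4)):print(a,robot.ik([*p,.26],down(a+d)))
a=min((82.4,-97.6),key=lambda a:abs(robot.ik([.522,.252,.26],down(a-4))[5])+abs(robot.ik([*g,.26],down(a))[5])); print(a)
q=down(a)
robot.move_ptp([*g,.18],q)
print(robot.movel([*g,.057],rate=.1,f_stop=8),telemetry.read_tcp_pos())
robot.grip(.03,60); print(telemetry.read_finger_gap(),telemetry.read_gripper_force(),telemetry.read_tcp_pos())
robot.movel([*g,.27],rate=.12)
print(telemetry.read_finger_gap(),telemetry.read_contact_force(),telemetry.read_clock())
t=vision.get_image("top"); s=vision.get_image("scene")
K=[crop(i,*np.maximum(proj(n,[*g,.23])-[50,60],0).astype(int),100,120,4) for n,i in(("top",t),("scene",s))]
cv2.imwrite("pics/c3.png",np.hstack(K))
E
```

```text
82.4 [-6.35811661e-01  2.01623627e-02  1.57184777e+00 -4.44089210e-16
  1.54958252e+00 -2.07396296e+00]
82.4 [ 3.61314378e-01  6.86135841e-02  1.52195916e+00 -4.44089210e-16
  1.55101991e+00 -1.00702376e+00]
-97.6 [-6.35811661e-01  2.01623627e-02  1.57184777e+00 -4.44089210e-16
  1.54958252e+00  1.06762969e+00]
-97.6 [ 3.61314378e-01  6.86135841e-02  1.52195916e+00 -4.44089210e-16
  1.55101991e+00  2.13456890e+00]
82.4
False [ 0.4810774  -0.2914401   0.05790779]
0.04910817463531258 62.741020917892456 [ 0.480903   -0.29150046  0.05771488]
0.048732519220306886 [ 0.90136066  0.18199858 -3.90309042] 5.6667
```

View pics/c3.png

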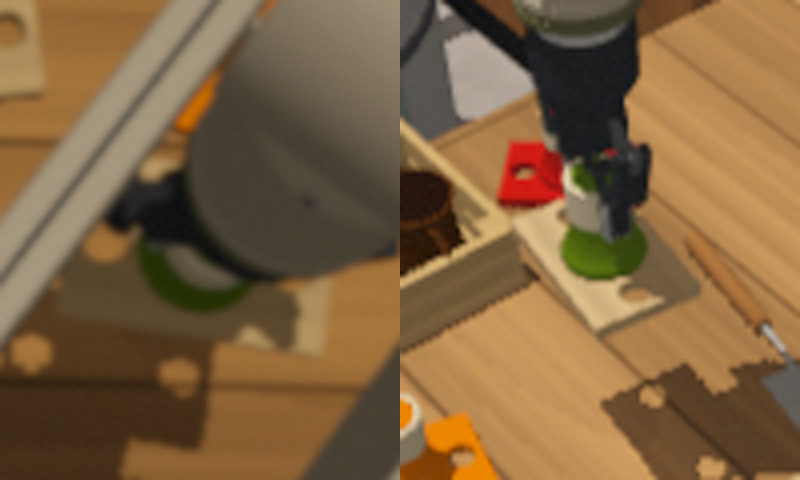

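The chuck is held upright and clear, gap 49 mm. Next I move it over the wheel and look again.

```bash
python3 - <<'E'
from h import *
from workcell import robot, telemetry
w=[.522,.252]; q=down(78.4)
robot.move_ptp([*w,.27],q)
robot.movel([*w,.200],rate=.08)
robot.pause(.3)
print(telemetry.read_tcp_pos(),telemetry.read_clock(),telemetry.read_finger_gap())
t=vision.get_image("top"); s=vision.get_image("scene")
K=[]
for n,i in(("top",t),("scene",s)):
    o=np.maximum(proj(n,[*w,.14])-[50,60],0).astype(int); print(n,o); K.append(crop(i,*o,100,120,4))
    cv2.imwrite("pics/w_%s.png"%n,i[:,:,::-1])
cv2.imwrite("pics/c4.png",np.hstack(K))
E
```

```text
[0.52221556 0.25208874 0.20045285] 9.0583 0.049058849619065495
top [ 60 131]
scene [324 241]
```

View pics/c4.png

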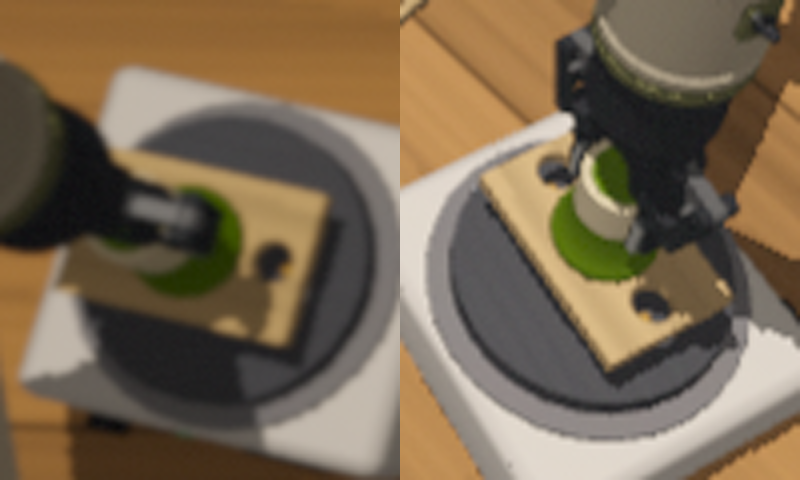

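```bash
python3 - <<'E'
from h import *
np.set_printoptions(precision=4,suppress=True)
f=lambda p,o,s:(np.array(p)+.5)/s-.5+o
T=lambda n,ps,o,s,z:np.array([unproj(n,f(p,o,s),z)[:2] for p in ps])
A=lambda v:np.degrees(np.arctan2(v[1],v[0]))
z=.1547
c=T("top",[(115,152),(329,193),(291,350),(60,287)],(60,131),4,z)
print("top: ang",A(c[0]-c[1]),"end len",np.linalg.norm(c[1]-c[2]),"diag centre",(c[1]+c[3])/2)
e=c[0]-c[1];e/=np.linalg.norm(e);print("centre from end edge",(c[1]+c[2])/2+.07*e, "hole->centre",T("top",[(272,262)],(60,131),4,z-.003)[0]+.05*e,"pins .5193 .2522 78.4")
c=T("scene",[(82,180),(207,370),(335,292)],(324,241),4,z); h=T("scene",[(156,170),(251,302)],(324,241),4,z-.003)
print("scene: ang",A(c[0]-c[1]),A(h[0]-h[1]),A(h[1]-h[0]),np.linalg.norm(c[0]-c[1]),np.linalg.norm(c[2]-c[1]),"centre",(c[0]+c[2])/2,h.mean(0),"pins .5248 .2514 78.2")
E
```

```text
top: ang 80.29805118770538 end len 0.09396780767107442 diag centre [0.5216 0.2496]
centre from end edge [0.5165 0.2494] hole->centre [0.5184 0.2537] pins .5193 .2522 78.4
scene: ang -102.96156766634672 -101.95221469508732 78.0477853049127 0.1381550650813961 0.0965754974197818 centre [0.5232 0.2525] [0.523  0.2503] pins .5248 .2514 78.2
```

```bash
python3 - <<'E'
from h import *
from workcell import robot, telemetry
hit=robot.movel([.5228,.252,.1655],rate=.025,f_stop=10)
print(hit,telemetry.read_tcp_pos(),telemetry.read_contact_force(),telemetry.read_moment(),telemetry.read_clock())
s=vision.get_image("scene");t=vision.get_image("top")
cv2.imwrite("pics/c5.png",np.hstack([crop(t,60,131,100,120,4),crop(s,324,241,100,120,4)]))
E
```

```text
True [0.52252346 0.25194242 0.16770703] [ 1.05430378 -0.29313968  7.24509304] [0.02179422 0.02764309 0.02772382] 10.3417
```

View pics/c5.png

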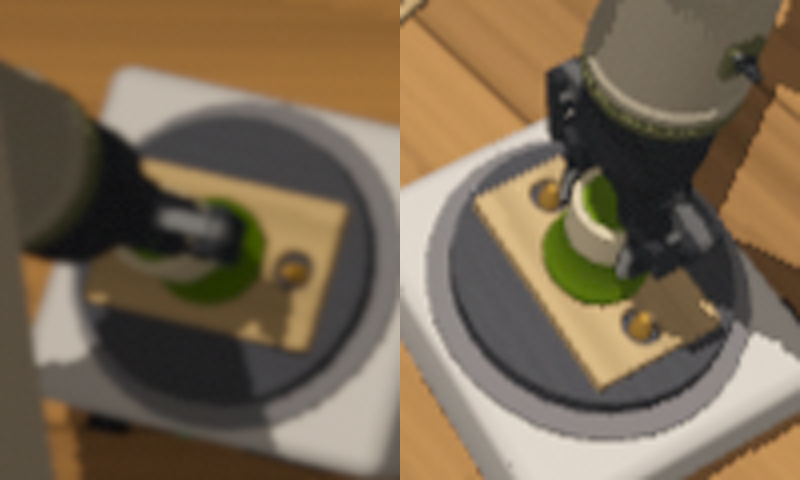

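Contact came at TCP z 0.1677, the expected fully-home height. Both pins show inside the holes (about (293,270) in top, (547,194) and (641,323) in scene). Now I release and move clear.

```bash
python3 - <<'E'
from h import *
from workcell import robot, telemetry
robot.grip(.085); robot.pause(.2)
p=telemetry.read_tcp_pos(); print(telemetry.read_gripper_force(),p)
robot.movel([p[0],p[1],.30],rate=.1)
q=np.array(telemetry.read_joint_pos()); q[0]-=.7; robot.set_joints(q); robot.pause(.3)
print(telemetry.read_contact_force(),telemetry.read_clock())
s=vision.get_image("scene");t=vision.get_image("top")
cv2.imwrite("pics/c6.png",np.hstack([crop(t,60,131,100,120,4),crop(s,324,241,100,120,4)]))
E
```

```text
0.0 [0.52109877 0.25142215 0.16537517]
[-0.1026972  -0.53059537 -0.43982072] 14.3583
```

View pics/c6.png

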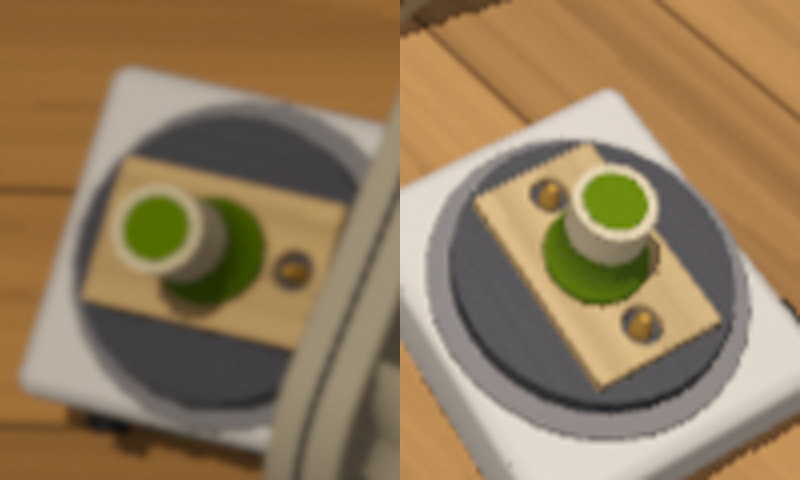

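The chuck sits flat and centred with both pins in its holes ((547,194) and (641,323) in scene), and the arm is clear.

```bash
python3 -c "from workcell import sign_off; print(sign_off())"
```

```text
the job is handed in; nothing more can be done
None
```

The green chuck is on the wheel head with both pins in its holes and the bat flat; I released it, moved the arm clear and handed in at about 14.4 s. The arm stayed clear of the brown and blue chucks, though I did not re-measure them.

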